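# Find the fit: pitch comb leaf into a press screw

### The job

The screw of the seed press lies in the checking stand. Take the comb leaf whose tooth spacing matches the screw's thread, lay it flat on the stand's ledge with its teeth towards the screw, and gently press it home near the middle of the thread so that all its teeth sit fully down in the grooves; then let go and leave it lying there, flat and square to the screw. Do not disturb the other two leaves, the seed jar or the jar lid.

Things in the scene. Friction and masses are not known exactly. Their poses are not given: they have to be found in the camera images.
- stand: Fixed checking stand, 150 mm (x) by 180 mm (y), 76 mm high. Origin: centre of its underside, on the table; z up, y along the screw. Ledge on the -x side, screw on the +x side. Tooth tips of a leaf on the ledge that touch the screw's core are at x = +17 mm in this frame; held up on the thread crests they are at about +13 mm.
- ledge: The stand's flat aluminium ledge, a fixed block 80 mm (x) by 110 mm (y) by 38 mm high on the stand's base. Origin: centre of its underside, at stand x = -30, y = 0, z = 12 mm, axes as the stand's; its top face is 50 mm above the table and spans stand x = -70 to +10 mm.
- screw_mid (a point): Middle of the steel screw, on its axis (stand x = +35, y = 0, z = 52 mm; level, along y). Core radius 18 mm, crest radius 22 mm, round ridges 4.4 mm wide, 10 mm pitch, threaded for 42 mm either way. The screw sits stiffly, turned to any angle about its axis, so where the grooves lie along y differs each time and is not told: see or feel it. This point does not turn with it.
- cheek (a point): Top centre of the screw's +y bearing cheek, a block 40 mm (x) by 20 mm (y), 76 mm high, at stand x = +35, y = +74 mm; its twin is at y = -74 mm.
- comb_four: Comb leaf, four teeth at 10 mm pitch: steel plate 4 mm thick, x = -13 to +28.5 mm, 46 mm in y; square teeth 3.4 mm wide on its +x edge, tips at x = +34 mm, centred on y = 0. Black upright grip on top, 22 (x) x 14 (y) mm, z = 4 to 34 mm. About 70 g. Origin: underside, below the grip's middle; z up. Lies flat on the mat. It matches the screw; a tooth has about 1 mm of play to either side in a groove.
- comb_four_tip (a point): On the comb_four leaf: middle of the line of tooth tips, at mid-thickness (x = +34 mm, y = 0, z = +2 mm in the leaf's frame).
- comb_six: Comb leaf, six teeth at 7 mm pitch: steel plate 4 mm thick, x = -13 to +28.5 mm, 46 mm in y; square teeth 2.4 mm wide on its +x edge, tips at x = +34 mm, centred on y = 0. Black upright grip on top, 22 (x) x 14 (y) mm, z = 4 to 34 mm. About 70 g. Origin: underside, below the grip's middle; z up. Lies flat on the mat. Does not fit; leave it alone.
- comb_three: Comb leaf, three teeth at 14 mm pitch: steel plate 4 mm thick, x = -13 to +28.5 mm, 46 mm in y; square teeth 5 mm wide on its +x edge, tips at x = +34 mm, centred on y = 0. Black upright grip on top, 22 (x) x 14 (y) mm, z = 4 to 34 mm. About 70 g. Origin: underside, below the grip's middle; z up. Lies flat on the mat. Does not fit; leave it alone.
- mat: Fixed grey felt mat 330 mm (x) by 130 mm (y), 2 mm thick, on which the three leaves lie in a row along x. Origin: centre of its underside.
- seed_jar: Loose glass seed jar, 68 mm across, 106 mm high, standing. Origin: centre of its underside. Leave it alone.
- jar_lid: Loose steel jar lid lying flat, 72 mm across, 14 mm high. Origin: centre of its underside. Leave it alone.
Things that resemble listed ones, but are neither listed nor needed, are in the scene too. Leave any green, orange or turquoise look-alike of the comb_four alone.

How it is judged:
By the outcome, as a careful person would: the job done as asked, in the order asked, and still so for the second after the job is handed in, with the robot touching nothing.
It also fails if it takes over 61 s, if anything falls off the work surface, if the arm or the gripper's body presses on something with over 40 N, if the wrist force passes 120 N, or if a joint passes its speed limit or range.

### The arm

A 7-joint arm with a two-finger parallel gripper is mounted at the origin on the work surface. World frame = base frame: x ahead of the robot, y to its left, z up, the work surface at z = 0. Lengths are in m, angles in rad, forces in N, time in s.
With the tool pointing down it reaches from about 0.4 to 0.875 m from the base axis. Payload 6.5 kg.
Tool frame: the origin (TCP) lies midway between the tips of the shut fingers; the grasp point (between the pads) lies 19 mm behind it; x points along the fingers, z is the direction in which the jaws open and shut, and the axes are right-handed (so a half turn about x gives the same grasp; the last joint's range is limited). The gripper opens to 88 mm and grips with 3 to 60 N. Pads are 18 mm wide; open, the fingers measure 123 mm over their backs; the gripper's body (75 mm by 187 mm) begins 45 mm behind the grasp point.
Start: joints at [1.241, 0.536, -0.004, 1.538, 0.003, 1.067, -0.071], TCP at [0.169, -0.628, 0.239] pointing down, gripper open.
Joint ranges: [-2.7, 2.7], [-0.37, 2.16], [-1.27, 1.26], [0.24, 2.4], [-1.31, 4.45], [0.19, 1.91], [-2.76, 2.76]. Speed limits (rad/s): [2.39, 2.39, 3.14, 3.14, 3.14, 3.14, 3.14].

### API

Orientations are given as [roll, pitch, yaw] about the fixed x, y, z axes, in that order (R = Rz(yaw) Ry(pitch) Rx(roll)).
In Python, from station import monitor, get_image, sign_off gives the robot as it stands.
- The arm moves only by the tool play_rows, never from a script. Its argument "steps" is a list of rows, each a list of 3 entries, a list of its own where there are three numbers: the shift along the tool's x, y, z as a fraction of full scale, then the turn, a rotation vector about the tool's x, y, z as a fraction of full scale, then the finger opening in mm, from 0 to 88.1. A call has 1 to 8 rows; each row is the pose to reach, as a shift and turn from the pose measured when the call began, along the tool's axes at that moment; what a row does not reach only later rows make up. Full scale, the value 1, is 0.1 m for a shift and 90 degrees for a turn. A row lasts 1/12 s, in which the tool goes at most 41.7 mm and 7.16 degrees, less where a joint would pass 70% of its speed; a pose out of reach is approached as far as the arm can. A call with a number of a shift or a turn outside -1 to 1 is refused whole. A call with a gripper value outside its range is refused whole. The fingers move at their own pace and stop on an object; the grip force is fixed at half the most. Time passes only in rows, so rows that repeat a pose let the fingers close. It gives the time, the measured TCP pose, the force and the opening at its end, in the units of the state.
- monitor.sense(): the state, without advancing time (a new reading comes with each control period).
- get_image(name): name is "scene" or "side" or "wrist"; returns a dict with "img" (384x512x3 uint8, red, green, blue), "camera_matrix" (3x3 intrinsics, pixels), "world_from_camera" (4x4, takes a point from camera to world coordinates). Camera axes: x right, y down, z forward; pixel columns grow to the right and rows downward; lengths in m; the calibration is good to about 2 mm. A picture is of the moment at which its call begins. There is no depth.
- sign_off(): hands the job in, once; it reports no verdict.
The state is a dict: "clock": time; "joint_pos": joint angles; "qvel": joint speeds; "joint_efforts": joint torques, N m; "eef_pos": TCP position; "tool_rot": TCP orientation; "wrist_force": force on the tool from outside, world axes, zero at the start; "wrist_torque": the same for the moment, N m; "width": opening from 0.0 (shut) to 1.0 (fully open).
Only numpy, scipy, OpenCV 4.12 (cv2) and the standard library are available. Lean on these libraries where they do the work, as an engineer would, in place of code of your own. Each camera call takes 0.05 s, during which the arm holds its last target.

## Working session

There is one attempt and no reset: what is moved stays moved. The work goes in short steps, Python scripts to look and compute and a tool call to move; the robot and the scene stay as the last step left them, time stands still between calls to the robot, and variables do not carry over. Pictures are saved under pics/ and viewed, and the job is handed in when it is done.

Besides the shell and the picture viewer there is one more tool, called after ">>>" in YAML: its name, and indented under it one key for each argument. play_rows: Moves the arm, as the interface text tells. Shift numbers are shares of 0.1 m and turn numbers shares of 90 degrees, none past 1 either way. Its arguments: {"type":"object","properties":{"steps":{"type":"array"}},"required":["steps"]}

```bash
mkdir -p pics; ls; python3 - <<'E'
from station import monitor,get_image
import cv2,numpy as np
for n in ["scene","side","wrist"]:
    d=get_image(n); cv2.imwrite(f"pics/a_{n}.png",d["img"][:,:,::-1])
    print(n,d["camera_matrix"].tolist(),np.round(d["world_from_camera"],4).tolist())
print(monitor.sense())
E
```

```text
pics
scene [[375.27543778664307, 0.0, 257.82537969833373], [0.0, 375.27543778664307, 190.70442068176106], [0.0, 0.0, 1.0]] [[0.6188, 0.5315, -0.5784, 0.9701], [0.7855, -0.4146, 0.4594, -0.4242], [0.0044, -0.7386, -0.6741, 0.641], [0.0, 0.0, 0.0, 1.0]]
side [[492.21800223209425, 0.0, 253.45291731320657], [0.0, 492.21800223209425, 199.24894042726686], [0.0, 0.0, 1.0]] [[-0.9942, -0.08, 0.0716, 0.4075], [-0.1057, 0.6123, -0.7835, 0.9215], [0.0188, -0.7865, -0.6173, 0.8025], [0.0, 0.0, 0.0, 1.0]]
wrist [[310.0756314290054, 0.0, 260.42080833167626], [0.0, 310.0756314290054, 189.7644931609883], [0.0, 0.0, 1.0]] [[0.261, -0.9303, -0.2577, 0.2359], [-0.9653, -0.2521, -0.0675, -0.6091], [-0.0022, 0.2663, -0.9639, 0.3835], [0.0, 0.0, 0.0, 1.0]]
{'clock': 0.15, 'joint_pos': array([ 1.24074395,  0.53699206, -0.00442695,  1.53860466,  0.0026384 ,
        1.06729206, -0.07119251]), 'qvel': array([-1.36342148e-03, -7.51023662e-04, -1.35146961e-03, -2.39036284e-03,
        1.47732195e-03,  2.93205266e-04, -3.16711059e-05]), 'joint_efforts': array([ 1.38886542e-03, -5.71332157e+01,  9.91831273e-01, -2.51827097e+01,
       -5.61548991e-02,  1.52586767e-02,  1.08563879e-04]), 'eef_pos': array([ 0.16937962, -0.62707505,  0.23805671]), 'tool_rot': array([-3.03576641,  1.56950515,  1.94056228]), 'wrist_force': array([ 0.26279597,  0.16140914, -0.20380745]), 'wrist_torque': array([ 0.02058343,  0.01351424, -0.02522961]), 'width': 1.0014021355261586}
```

View pics/a_scene.png

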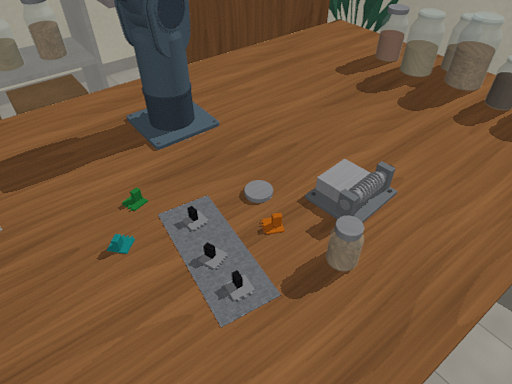

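View pics/a_side.png

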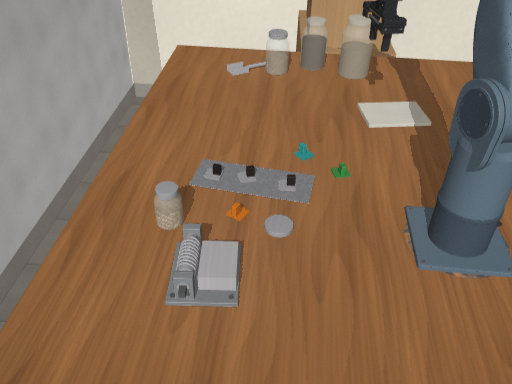

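View pics/a_wrist.png

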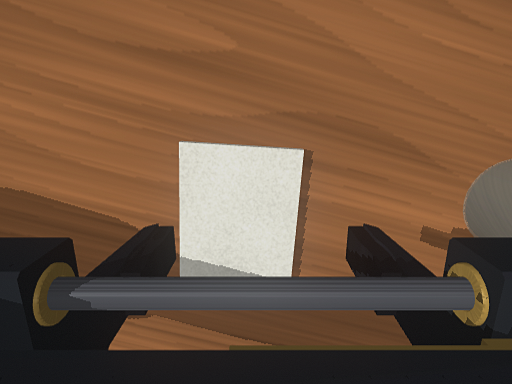

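Scene view: three steel leaves on the mat, at about (195,217), (213,257) and (240,288). There are coloured look-alikes: green (136,200), turquoise (121,243) and orange (272,224). The stand is at (350,188). I'll zoom in on the leaves.

```bash
python3 - <<'E'
import cv2,numpy as np
a=cv2.imread("pics/a_scene.png"); s=cv2.imread("pics/a_side.png")
A=cv2.resize(a[195:315,155:285],None,fx=4.6,fy=4.6,interpolation=cv2.INTER_CUBIC)
cv2.imwrite("pics/b1.png",A)
cv2.imwrite("pics/b2.png",cv2.resize(s[155:205,185:320],None,fx=5.5,fy=5.5,interpolation=cv2.INTER_CUBIC))
E
```

```text
(no output)
```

View pics/b1.png

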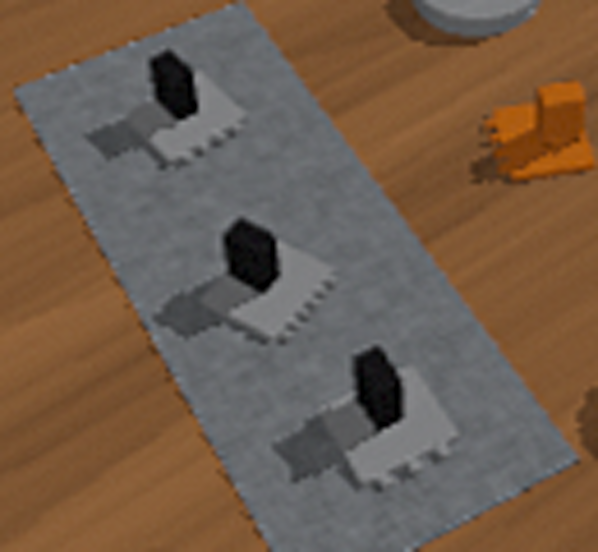

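View pics/b2.png

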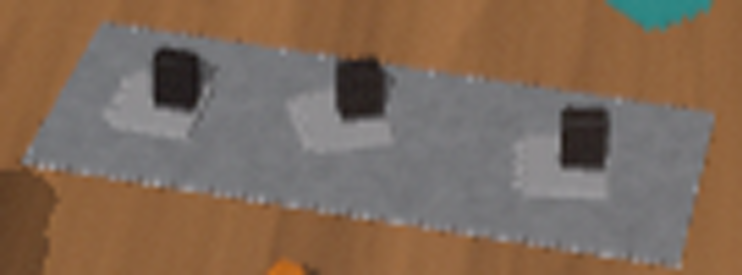

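```bash
cat > h.py <<'E'
import cv2,numpy as np
from station import monitor,get_image
def cast(d,uv,z):
    K=np.array(d["camera_matrix"]);T=np.array(d["world_from_camera"])
    r=T[:3,:3]@np.linalg.solve(K,[uv[0],uv[1],1.]);o=T[:3,3]
    return o+r*(z-o[2])/r[2]
def ray(d,uv):
    K=np.array(d["camera_matrix"]);T=np.array(d["world_from_camera"])
    r=T[:3,:3]@np.linalg.solve(K,[uv[0],uv[1],1.]);return T[:3,3],r/np.linalg.norm(r)
def proj(d,p):
    K=np.array(d["camera_matrix"]);T=np.array(d["world_from_camera"])
    q=K@(T[:3,:3].T@(np.array(p)-T[:3,3]));return q[:2]/q[2]
def tri(*a):
    A=np.zeros((3,3));b=np.zeros(3)
    for d,uv in a:
        o,r=ray(d,uv);P=np.eye(3)-np.outer(r,r);A+=P;b+=P@o
    return np.linalg.solve(A,b)
def crop(img,x0,x1,y0,y1,f,name):
    cv2.imwrite(name,cv2.resize(img[y0:y1,x0:x1,::-1],None,fx=f,fy=f,interpolation=cv2.INTER_CUBIC))
E
python3 - <<'E'
from h import *
import pickle
S=get_image("scene");D=get_image("side")
pickle.dump((S,D),open("sd.pkl","wb"))
crop(S["img"],295,405,150,230,7,"pics/c1.png")
crop(D["img"],160,250,215,310,6,"pics/c2.png")
for n,d in (("S",S),("D",D)):
    g=cv2.cvtColor(d["img"],cv2.COLOR_RGB2GRAY)
    m=(g<45).astype(np.uint8)
    N,l,st,c=cv2.connectedComponentsWithStats(m)
    for i in range(1,N):
        x,y,w,h,a=st[i]
        if 20<a<400 : print(n,st[i],c[i],cast(d,c[i],0.02))
E
```

```text
S [363   3   4  21  27] [364.37037037  12.44444444] [-0.29335346  1.27171084  0.02      ]
S [123  24  11  22  29] [127.06896552  36.06896552] [-0.72422449  0.17222867  0.02      ]
S [188 206  10  15 101] [192.3960396  213.14851485] [ 0.40486788 -0.16708098  0.02      ]
S [204 243  12  16 130] [209.24615385 250.13076923] [ 0.51958763 -0.19503951  0.02      ]
S [232 271  10  18 127] [236.76377953 278.94488189] [ 0.61266224 -0.19140814  0.02      ]
D [381  32  10  19  51] [385.39215686  37.84313725] [ 0.03502485 -1.31493443  0.02      ]
D [213 164   8  11  76] [216.47368421 168.86842105] [ 0.61511564 -0.19482975  0.02      ]
D [247 166   7  10  68] [250.  170.5] [ 0.52154228 -0.19931378  0.02      ]
D [287 178   8   7  53] [290.43396226 180.96226415] [ 0.40738544 -0.16453917  0.02      ]
D [429 198  11  30  52] [433.80769231 212.61538462] [ 0.04231996 -0.07634665  0.02      ]
```

View pics/c1.png

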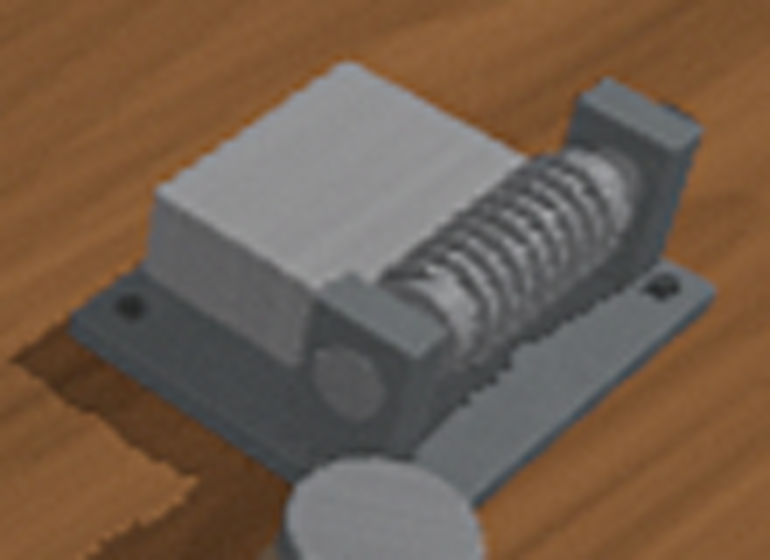

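View pics/c2.png

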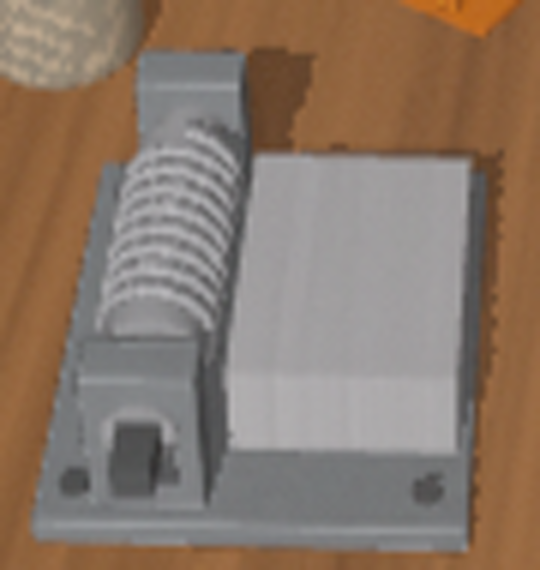

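```bash
python3 - <<'E'
from h import *
import pickle
S,D=pickle.load(open("sd.pkl","rb"))
# sub-pixel offset for resize centers
cs=lambda u,v:((u+.5)/7-.5+295,(v+.5)/7-.5+150)
cd=lambda u,v:((u+.5)/6-.5+160,(v+.5)/6-.5+215)
for p in [(350,62),(157,190),(527,155)]: print("S",cast(S,cs(*p),.05))
for p in [(255,155),(472,158),(458,375),(228,373)]: print("D",cast(D,cd(*p),.05))
print("cheeks S z76",[cast(S,cs(*p),.076).round(4) for p in [(608,78),(703,128),(570,118),(670,150),(345,275),(440,325),(303,310),(410,362)]])
print("cheeks D",[cast(D,cd(*p),.076).round(4) for p in [(138,53),(246,53),(140,85),(245,85),(90,338),(195,338),(80,378),(197,378)]])
print("grip tops", [tri((S,a),(D,b)).round(4) for a,b in [((192.4,209),(290.4,179)),]])
# leaf
ca=lambda u,v:((u+.5)/4.6-.5+155,(v+.5)/4.6-.5+195)
for p in [(165,165),(245,118),(210,72)]: print("leaf",cast(S,ca(*p),.006))
cb=lambda u,v:((u+.5)/5.5-.5+185,(v+.5)/5.5-.5+155)
for p in [(515,138),(517,190),(606,197)]: print("leafD",cast(D,cb(*p),.006))
E
```

```text
S [0.50371739 0.23189015 0.05      ]
S [0.5120341  0.12371126 0.05      ]
S [0.57897837 0.24077364 0.05      ]
D [0.59284106 0.12918145 0.05      ]
D [0.51259167 0.12065469 0.05      ]
D [0.50322169 0.22921934 0.05      ]
D [0.58154953 0.2379991  0.05      ]
cheeks S z76 [array([0.5861, 0.2676, 0.076 ]), array([0.6239, 0.2707, 0.076 ]), array([0.5923, 0.2391, 0.076 ]), array([0.6243, 0.252 , 0.076 ]), array([0.5995, 0.1173, 0.076 ]), array([0.6339, 0.1232, 0.076 ]), array([0.6026, 0.0943, 0.076 ]), array([0.6393, 0.1029, 0.076 ])]
cheeks D [array([0.6401, 0.1072, 0.076 ]), array([0.6002, 0.102 , 0.076 ]), array([0.6355, 0.1247, 0.076 ]), array([0.5972, 0.1198, 0.076 ]), array([0.6243, 0.2517, 0.076 ]), array([0.5896, 0.2474, 0.076 ]), array([0.6234, 0.2698, 0.076 ]), array([0.5852, 0.2651, 0.076 ])]
grip tops [array([ 0.4057, -0.1637,  0.0295])]
leaf [ 0.43634545 -0.19272535  0.006     ]
leaf [ 0.43386101 -0.14498662  0.006     ]
leaf [ 0.39535067 -0.14166058  0.006     ]
leafD [ 0.4412328  -0.18555668  0.006     ]
leafD [ 0.43737211 -0.14220662  0.006     ]
leafD [ 0.39375106 -0.14220636  0.006     ]
```

```bash
cat >> h.py <<'E'
from scipy.spatial.transform import Rotation as Rn
def cur():
    s=monitor.sense();return np.array(s["eef_pos"]),Rn.from_euler("xyz",s["tool_rot"]),s
def down(yaw,flip=1):
    # tool x down; tool z (jaw) along the y axis of a frame with this yaw
    z=flip*np.array([-np.sin(yaw),np.cos(yaw),0]);x=np.array([0,0,-1.]);y=np.cross(z,x)
    return Rn.from_matrix(np.c_[x,y,z])
def plan(p,R):
    P,Q,s=cur()
    sh=Q.inv().apply(np.array(p)-P)/0.1
    rv=(Q.inv()*R).as_rotvec()/(np.pi/2)
    print("shift",sh.round(3),"turn",rv.round(4),"deg",np.degrees((Q.inv()*R).magnitude()).round(2),"dist",np.linalg.norm(sh).round(2))
def st():
    P,Q,s=cur();print("t",round(s["clock"],2),"P",P.round(4),"F",s["wrist_force"].round(2),"M",s["wrist_torque"].round(2),"w",round(s["width"]*88.1,1),"j",s["joint_pos"].round(2));print(Q.as_matrix().round(3).tolist())
E
python3 - <<'E'
from h import *
st()
for f in (1,-1): plan([.4065,-.1645,.2],down(.04,f))
E
```

```text
t 0.25 P [ 0.1694 -0.6273  0.2383] F [-0.83 -0.76 -0.4 ] M [-0.01 -0.01  0.02] w 88.1 j [ 1.24  0.54 -0.    1.54  0.    1.07 -0.07]
[[-0.0, 0.965, 0.261], [0.001, 0.261, -0.965], [-1.0, -0.0, -0.001]]
shift [ 0.386  3.496 -3.849] turn [-1.8575e+00 -2.0000e-04 -7.0000e-04] deg 167.17 dist 5.21
shift [ 0.386  3.496 -3.849] turn [ 1.425e-01 -5.000e-04  1.000e-04] deg 12.83 dist 5.21
```

>>> play_rows:
  steps:
    - [[0,0.87,-0.96],[0,0,0],88]
    - [[0,0.87,-0.96],[0,0,0],88]
    - [[0,0.87,-0.96],[0,0,0],88]
    - [[0,0.87,-0.96],[0,0,0],88]
    - [[0,0.87,-0.96],[0,0,0],88]

```text
clock: 0.67
eef_pos: [0.2304, -0.5095, 0.2386]
tool_rot: [2.657, 1.569, 1.355]
wrist_force: [-0.1, -0.1, -0.1]
width: 0.997
```

>>> play_rows:
  steps:
    - [[0,0.87,-0.96],[0,0,0],88]
    - [[0,0.87,-0.96],[0,0,0],88]
    - [[0,0.87,-0.96],[0,0,0],88]
    - [[0,0.87,-0.96],[0,0,0],88]
    - [[0,0.87,-0.96],[0,0,0],88]

```text
clock: 1.08
eef_pos: [0.2901, -0.3929, 0.2391]
tool_rot: [2.319, 1.569, 1.021]
wrist_force: [-1.6, -0.1, 0.6]
width: 0.996
```

>>> play_rows:
  steps:
    - [[0,0.87,-0.96],[0,0,0],88]
    - [[0,0.87,-0.96],[0,0,0],88]
    - [[0,0.87,-0.96],[0,0,0],88]
    - [[0,0.87,-0.96],[0,0,0],88]
    - [[0,0.87,-0.96],[0,0,0],88]

```text
clock: 1.5
eef_pos: [0.3491, -0.2772, 0.2396]
tool_rot: [1.871, 1.569, 0.575]
wrist_force: [-0.1, -0.5, 0.1]
width: 0.999
```

```bash
python3 - <<'E'
from h import *
st()
plan([.4065,-.1645,.17],down(.04,-1))
E
```

```text
t 1.5 P [ 0.3491 -0.2772  0.2396] F [-0.11 -0.47  0.06] M [-0.1  -0.03  0.03] w 88.0 j [ 0.74  0.19 -0.19  2.04  0.04  0.91 -0.77]
[[0.002, 0.963, 0.271], [0.001, 0.271, -0.963], [-1.0, 0.002, -0.001]]
shift [ 0.698  0.857 -0.929] turn [ 0.1493 -0.0005 -0.0012] deg 13.44 dist 1.44
```

>>> play_rows:
  steps:
    - [[0.35,0.86,-0.93],[0.15,0,0],88]
    - [[0.7,0.86,-0.93],[0.15,0,0],88]
    - [[0.7,0.86,-0.93],[0.15,0,0],88]
    - [[0.7,0.86,-0.93],[0.15,0,0],88]
    - [[0.7,0.86,-0.93],[0.15,0,0],88]
    - [[0.7,0.86,-0.93],[0.15,0,0],88]

```text
clock: 2.0
eef_pos: [0.4067, -0.1659, 0.1689]
tool_rot: [3.126, 1.57, 1.594]
wrist_force: [-0.9, -0.6, 0.1]
width: 0.998
```

```bash
python3 - <<'E'
from h import *
import pickle
st()
d=get_image("wrist");pickle.dump(d,open("w1.pkl","wb"))
crop(d["img"],0,512,0,384,1.5,"pics/w1.png")
E
```

```text
t 2.0 P [ 0.4067 -0.1659  0.1689] F [-0.9  -0.57  0.15] M [-0.06  0.04 -0.05] w 87.9 j [ 0.49  0.3  -0.23  2.12  0.1   0.73 -1.34]
[[-0.0, 0.999, 0.039], [0.001, 0.039, -0.999], [-1.0, 0.0, -0.001]]
```

View pics/w1.png

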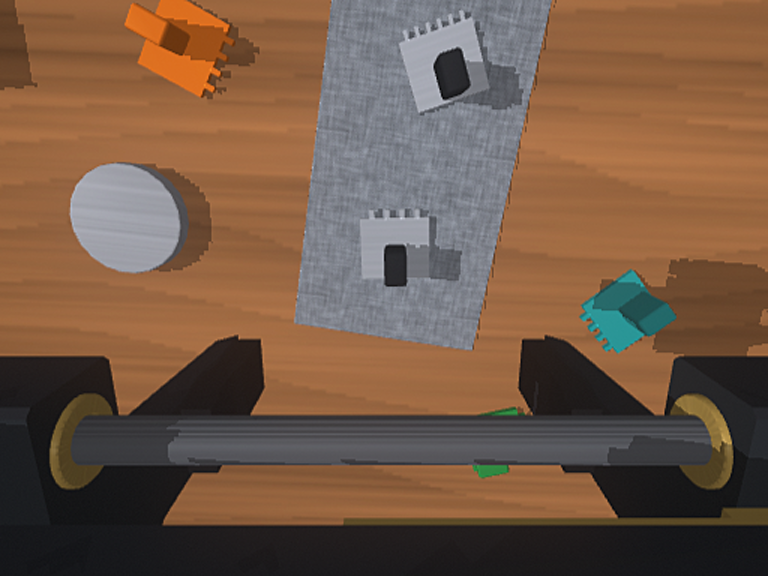

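The candidate leaf is at (265,163) in raw pixels, next to the robot. The middle leaf at (297,42) has six teeth. Next is a close crop with measurements.

```bash
python3 - <<'E'
from h import *
import pickle
d=pickle.load(open("w1.pkl","rb"));im=d["img"]
crop(im,225,315,130,200,8,"pics/w1c.png")
hsv=cv2.cvtColor(im,cv2.COLOR_RGB2HSV)
# plate mask: bright, low sat
m=((hsv[...,2]>165)&(hsv[...,1]<30)).astype(np.uint8)
print(hsv[155,250],hsv[190,215],hsv[175,264])
sub=np.zeros_like(m);sub[130:200,225:315]=m[130:200,225:315]
N,l,s,c=cv2.connectedComponentsWithStats(sub);i=1+np.argmax(s[1:,4]);print(s[i],c[i])
pts=np.argwhere(l==i)[:,::-1].astype(np.float32)
print(cv2.minAreaRect(pts))
print("proj TCP ground",proj(d,[.4067,-.1659,.036]))
k=((hsv[...,2]<60)).astype(np.uint8);sub=np.zeros_like(k);sub[150:200,245:285]=k[150:200,245:285]
N,l,s,c=cv2.connectedComponentsWithStats(sub);print(s,c)
E
```

```text
[115  16 171] [112  22 127] [120  22  46]
[ 240  140   46   46 1185] [258.77299578 158.59409283]
((262.5, 162.5), (45.0, 45.0), 90.0)
proj TCP ground [261.11220534 181.31736311]
[[     0      0    512    384 196219]
 [   256    164     15     27    389]] [[255.48491736 191.52893451]
 [263.10796915 176.90488432]]
```

View pics/w1c.png

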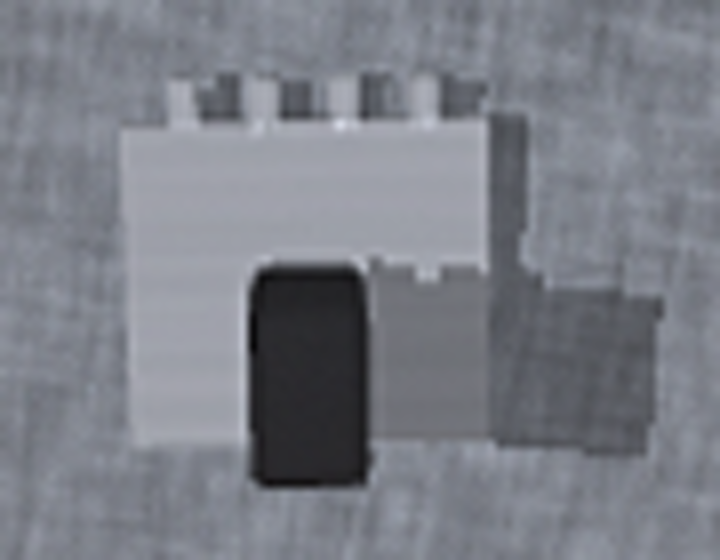

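The crop shows four even teeth on a steel leaf with a black grip, so this is comb_four.

```bash
python3 - <<'E'
from h import *
import pickle
d=pickle.load(open("w1.pkl","rb"))
c=lambda u,v:((u+.5)/8-.5+225,(v+.5)/8-.5+130)
P=[cast(d,c(*p),.006)[:2] for p in [(121,128),(490,121),(133,443),(492,440),(183,76),(426,74)]]
for p in P: print(p.round(4))
loc=np.array([[28.5,23],[28.5,-23],[-13,23],[-13,-23],[34,15],[34,-15]])/1000
A=loc-loc.mean(0);B=np.array(P)-np.mean(P,0)
yaw=np.arctan2((A[:,0]*B[:,1]-A[:,1]*B[:,0]).sum(),(A*B).sum())
R=np.array([[np.cos(yaw),-np.sin(yaw)],[np.sin(yaw),np.cos(yaw)]])
o=np.mean(P,0)-R@loc.mean(0);print("yaw",yaw,"org",o,"res mm",((loc@R.T+o)-P).round(4)*1000)
print("grip top c",cast(d,((307+.5)/8-.5+225,(268+455)/2/8-.5+130),.036))
plan([*o,.10],down(yaw,-1)); plan([*o,.013],down(yaw,-1))
E
```

```text
[ 0.435  -0.1435]
[ 0.4376 -0.1892]
[ 0.3947 -0.1459]
[ 0.3969 -0.192 ]
[ 0.4417 -0.151 ]
[ 0.4431 -0.181 ]
yaw 0.05735222268224697 org [ 0.40835845 -0.16803606] res mm [[ 0.5  0.1]
 [ 0.5 -0.1]
 [-0.6  0.1]
 [-0.2  0.2]
 [-0.3 -0.1]
 [ 0.  -0.1]]
grip top c [ 0.41303924 -0.16733022  0.036     ]
shift [0.696 0.016 0.011] turn [-0.0134 -0.0002 -0.0007] deg 1.2 dist 0.7
shift [1.566 0.015 0.012] turn [-0.0134 -0.0002 -0.0007] deg 1.2 dist 1.57
```

>>> play_rows:
  steps:
    - [[0.35,0.02,0.01],[-0.013,0,0],44]
    - [[0.7,0.02,0.01],[-0.013,0,0],44]
    - [[0.9,0.02,0.01],[-0.013,0,0],44]
    - [[0.9,0.02,0.01],[-0.013,0,0],44]
    - [[0.9,0.02,0.01],[-0.013,0,0],44]
    - [[0.9,0.02,0.01],[-0.013,0,0],44]

```text
clock: 2.55
eef_pos: [0.4095, -0.1699, 0.081]
tool_rot: [1.145, 1.568, -0.371]
wrist_force: [0.1, 0.3, 0.2]
width: 0.566
```

```bash
python3 - <<'E'
from h import *
import pickle
st()
plan([.40836,-.16804,.013],down(.0574,-1))
d=get_image("wrist");crop(d["img"],0,512,0,384,1.5,"pics/w2.png")
E
```

```text
t 2.55 P [ 0.4095 -0.1699  0.081 ] F [0.09 0.33 0.23] M [ 0.04 -0.01 -0.03] w 49.9 j [ 0.45  0.47 -0.19  2.17  0.18  0.52 -1.39]
[[0.003, 0.999, 0.054], [-0.001, 0.054, -0.999], [-1.0, 0.003, 0.001]]
shift [ 0.68  -0.012 -0.02 ] turn [-0.002   0.0008 -0.0018] deg 0.26 dist 0.68
```

View pics/w2.png

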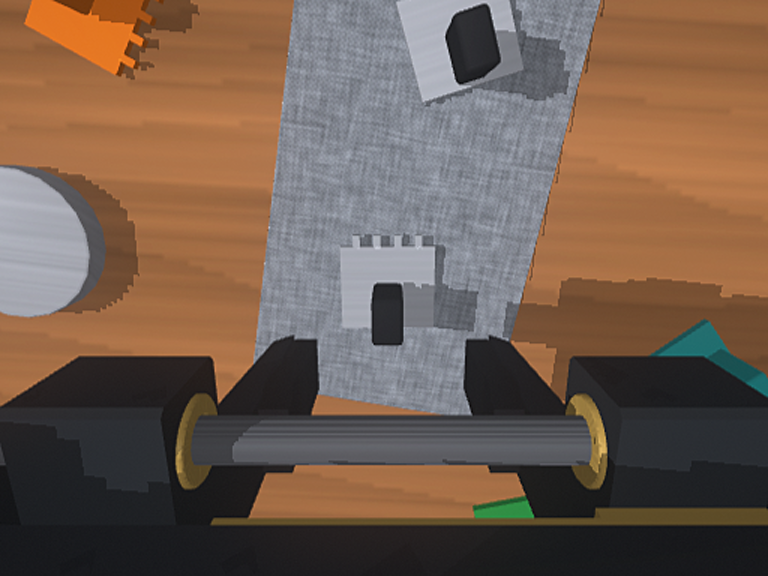

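>>> play_rows:
  steps:
    - [[0.25,-0.01,-0.02],[0,0,0],44]
    - [[0.5,-0.01,-0.02],[0,0,0],44]
    - [[0.65,-0.01,-0.02],[0,0,0],44]
    - [[0.68,-0.01,-0.02],[0,0,0],44]
    - [[0.68,-0.01,-0.02],[0,0,0],44]
    - [[0.68,-0.01,-0.02],[0,0,0],44]

```text
clock: 3.1
eef_pos: [0.41, -0.1683, 0.0145]
tool_rot: [1.165, 1.565, -0.351]
wrist_force: [0.8, -0.5, 0.3]
width: 0.501
```

```bash
python3 - <<'E'
from h import *
st()
plan([.40836,-.16804,.013],down(.0574,-1))
E
```

```text
t 3.1 P [ 0.41   -0.1683  0.0145] F [ 0.81 -0.48  0.32] M [0.01 0.06 0.02] w 44.2 j [ 0.4   0.61 -0.14  2.18  0.23  0.35 -1.44]
[[0.006, 0.998, 0.055], [-0.002, 0.055, -0.999], [-1.0, 0.006, 0.002]]
shift [ 0.015 -0.016 -0.003] turn [-0.0018  0.0015 -0.0035] deg 0.38 dist 0.02
```

Close the fingers, with a small tilt correction.

>>> play_rows:
  steps:
    - [[0.01,-0.015,0],[0,0.0015,-0.0035],44]
    - [[0.01,-0.015,0],[0,0.0015,-0.0035],20]
    - [[0.01,-0.015,0],[0,0.0015,-0.0035],8]
    - [[0.01,-0.015,0],[0,0.0015,-0.0035],6]
    - [[0.01,-0.015,0],[0,0.0015,-0.0035],6]
    - [[0.01,-0.015,0],[0,0.0015,-0.0035],6]

```text
clock: 3.6
eef_pos: [0.4085, -0.1684, 0.0136]
tool_rot: [1.059, 1.571, -0.457]
wrist_force: [-1.7, 0.3, 3.1]
width: 0.151
```

```bash
python3 - <<'E'
from h import *
st()
E
```

```text
t 3.6 P [ 0.4085 -0.1684  0.0136] F [-1.65  0.26  3.11] M [0.16 0.09 0.06] w 13.3 j [ 0.41  0.61 -0.14  2.18  0.23  0.36 -1.44]
[[0.0, 0.999, 0.055], [-0.0, 0.055, -0.999], [-1.0, 0.0, 0.0]]
```

>>> play_rows:
  steps:
    - [[-0.1,0,0],[0,0,0],6]
    - [[-0.4,0,0],[0,0,0],6]
    - [[-0.8,0,0],[0,0,0],6]
    - [[-1,0,0],[0,0,0],6]
    - [[-1,0,0],[0,0,0],6]
    - [[-1,0,0],[0,0,0],6]

```text
clock: 4.1
eef_pos: [0.4091, -0.1687, 0.1149]
tool_rot: [1.102, 1.568, -0.415]
wrist_force: [-0.3, 0.5, -1.5]
width: 0.153
```

```bash
python3 - <<'E'
from h import *
st()
# stand estimate: ledge centre (.5476,.1793) yaw ~.09
plan([.53,.178,.16],down(.09,-1))
d=get_image("wrist");crop(d["img"],0,512,0,384,1.5,"pics/w3.png")
E
```

```text
t 4.1 P [ 0.4091 -0.1687  0.1149] F [-0.32  0.53 -1.46] M [0.05 0.05 0.02] w 13.5 j [ 0.48  0.4  -0.22  2.15  0.16  0.6  -1.37]
[[0.003, 0.999, 0.054], [-0.001, 0.054, -0.999], [-1.0, 0.003, 0.001]]
shift [-0.452  1.396 -3.396] turn [-0.0227  0.0009 -0.0017] deg 2.05 dist 3.7
```

View pics/w3.png

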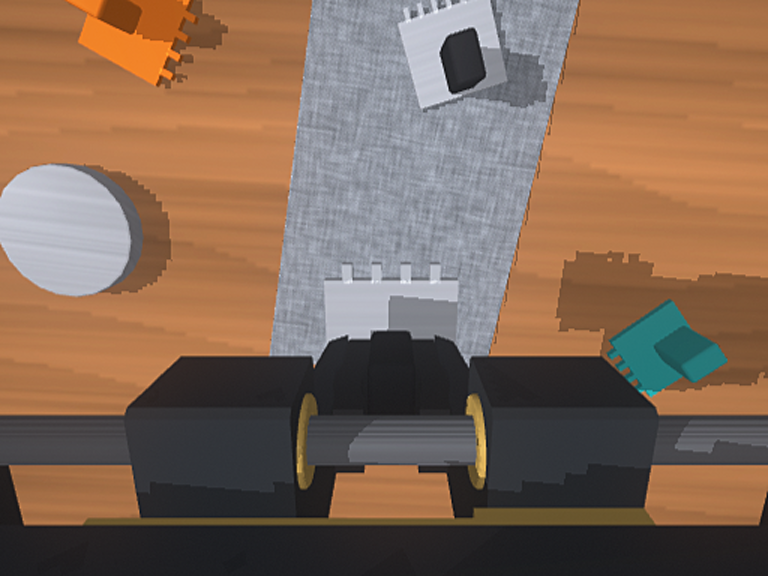

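>>> play_rows:
  steps:
    - [[-0.2,0.1,-0.3],[0,0,0],6]
    - [[-0.3,0.2,-0.6],[0,0,0],6]
    - [[-0.45,0.35,-0.9],[0,0,0],6]
    - [[-0.45,0.35,-1],[0,0,0],6]
    - [[-0.45,0.35,-1],[0,0,0],6]

```text
clock: 4.57
eef_pos: [0.4377, -0.0634, 0.1581]
tool_rot: [-2.855, 1.57, 1.918]
wrist_force: [0.3, 0.3, -1.5]
width: 0.153
```

>>> play_rows:
  steps:
    - [[0,0.12,-0.3],[0,0,0],6]
    - [[0,0.24,-0.6],[0,0,0],6]
    - [[0,0.36,-0.9],[0,0,0],6]
    - [[0,0.4,-1],[0,0,0],6]
    - [[0,0.4,-1],[0,0,0],6]

```text
clock: 4.98
eef_pos: [0.4714, 0.0406, 0.1569]
tool_rot: [-2.267, 1.568, 2.509]
wrist_force: [-0.1, -0.2, -1.9]
width: 0.156
```

>>> play_rows:
  steps:
    - [[0,0.12,-0.3],[0,0,0],6]
    - [[0,0.24,-0.6],[0,0,0],6]
    - [[0,0.36,-0.9],[0,0,0],6]
    - [[0,0.4,-1],[0,0,0],6]
    - [[0,0.4,-1],[0,0,0],6]

```text
clock: 5.4
eef_pos: [0.5048, 0.1438, 0.156]
tool_rot: [-2.13, 1.566, 2.649]
wrist_force: [0.5, 0.0, -0.7]
width: 0.154
```

```bash
python3 - <<'E'
from h import *
st()
plan([.53,.178,.16],down(.09,-1))
E
```

```text
t 5.4 P [0.5048 0.1438 0.156 ] F [ 0.55  0.01 -0.71] M [-0.01  0.04  0.02] w 13.6 j [-0.11  0.46 -0.32  1.92  0.19  0.79 -2.04]
[[-0.004, 0.998, 0.066], [0.002, 0.066, -0.998], [-1.0, -0.004, -0.002]]
shift [-0.04   0.274 -0.325] turn [-0.0152 -0.0015  0.0023] deg 1.39 dist 0.43
```

>>> play_rows:
  steps:
    - [[0,0.27,-0.32],[-0.015,-0.0015,0.0023],6]
    - [[0,0.27,-0.32],[-0.015,-0.0015,0.0023],6]
    - [[0,0.27,-0.32],[-0.015,-0.0015,0.0023],6]
    - [[0,0.27,-0.32],[-0.015,-0.0015,0.0023],6]

```text
clock: 5.73
eef_pos: [0.529, 0.1743, 0.155]
tool_rot: [-0.82, 1.567, -2.304]
wrist_force: [-0.4, 0.1, 0.3]
width: 0.152
```

```bash
python3 - <<'E'
from h import *
import pickle
st()
d=get_image("wrist");pickle.dump((d,cur()[0],cur()[1].as_matrix()),open("w4.pkl","wb"));crop(d["img"],0,512,0,384,1.5,"pics/w4.png")
E
```

```text
t 5.73 P [0.529  0.1743 0.155 ] F [-0.39  0.12  0.3 ] M [ 0.    0.04 -0.02] w 13.4 j [-0.16  0.51 -0.31  1.84  0.21  0.83 -2.06]
[[-0.002, 0.996, 0.087], [-0.003, 0.087, -0.996], [-1.0, -0.002, 0.002]]
```

View pics/w4.png

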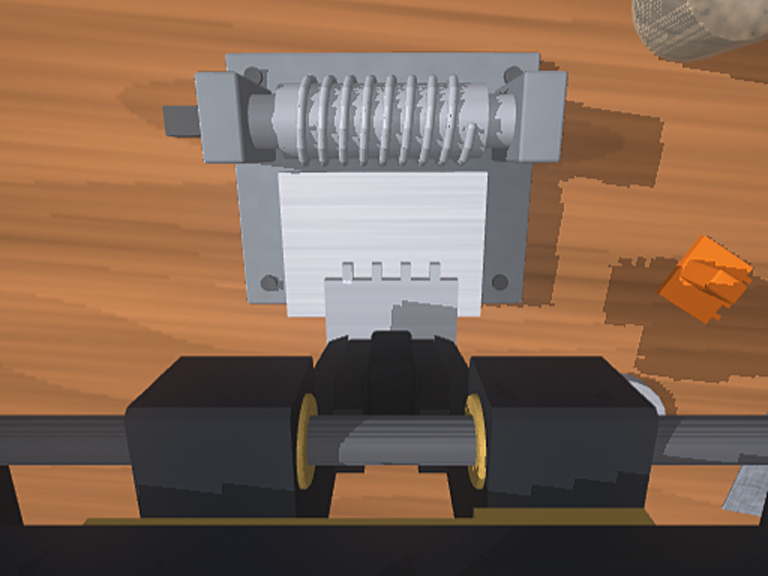

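```bash
python3 - <<'E'
from h import *
import pickle
d,P,R=pickle.load(open("w4.pkl","rb"));im=d["img"]
crop(im,180,340,42,125,5,"pics/w4a.png")
crop(im,180,340,105,235,5,"pics/w4b.png")
E
```

```text
(no output)
```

View pics/w4a.png

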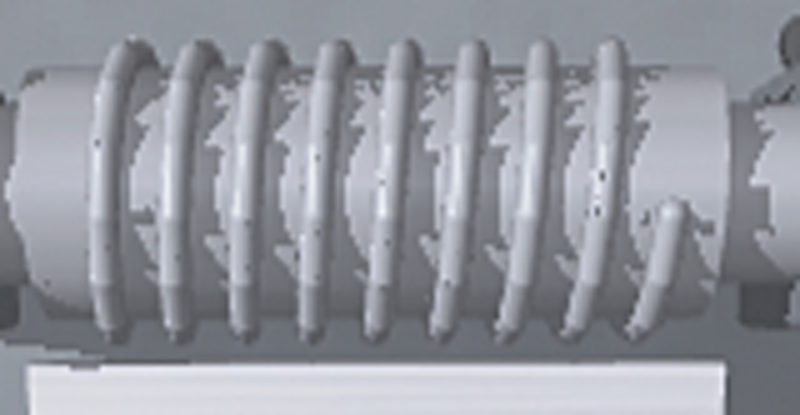

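View pics/w4b.png

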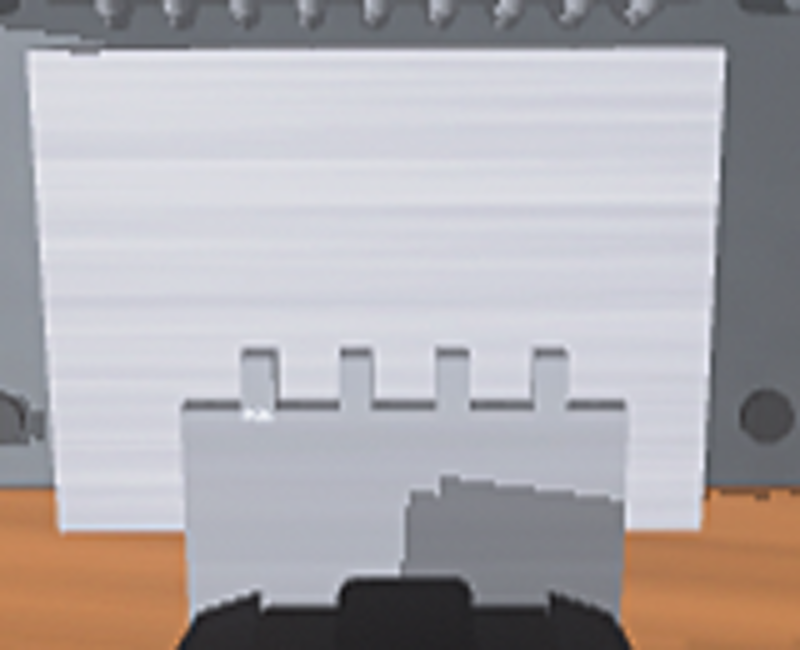

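```bash
cat > fit.py <<'E'
from h import *
def rigid(loc,W):
    loc=np.array(loc)/1000.;W=np.array(W);A=loc-loc.mean(0);B=W-W.mean(0)
    yaw=np.arctan2((A[:,0]*B[:,1]-A[:,1]*B[:,0]).sum(),(A*B).sum())
    R=np.array([[np.cos(yaw),-np.sin(yaw)],[np.sin(yaw),np.cos(yaw)]])
    o=W.mean(0)-R@loc.mean(0);return yaw,o,R,(((loc@R.T+o)-W)*1000).round(1).tolist()
E
python3 - <<'E'
from fit import *
import pickle
d,P,R=pickle.load(open("w4.pkl","rb"))
b=lambda u,v:((u+.5)/5-.5+180,(v+.5)/5-.5+105)
a=lambda u,v:((u+.5)/5-.5+180,(v+.5)/5-.5+42)
W=[cast(d,b(*p),.05)[:2] for p in [(27,50),(725,47),(60,531),(702,529)]]
yaw,o,Rs,res=rigid([[10,55],[10,-55],[-70,55],[-70,-55]],W)
print("stand",yaw,o,res)
rid=[(x,338) for x in (112,178,245,312,374,439,506,571,636)]
yy=[]
for p in rid:
    w=cast(d,a(*p),.052)[:2];l=Rs.T@(w-o)*1000;yy.append(l[1]);print("ridge",l.round(2))
yy=np.array(yy);k=np.arange(9)
off=np.mean(yy+10*k);print("fit ridge y=%.2f-10k"%off,"free",np.polyfit(k,yy,1))
zt=P[2]-.0076
L=[cast(d,b(*p),zt)[:2] for p in [(182,408),(626,408),(260,355),(356,355),(453,355),(550,355)]]
ly,lo,Rl,res=rigid([[28.5,23],[28.5,-23],[34,15],[34,5],[34,-5],[34,-15]],L)
print("leaf",ly,lo,res)
print("TCP",P,"tool yaw",np.arctan2(R[1,1],R[0,1]))
print("leaf origin in tool y,z", (R.T@np.r_[lo-P[:2],0])*1000)
E
```

```text
stand 0.09160274114118519 [0.5793599  0.18320591] [[-0.0, 0.1], [0.0, -0.3], [-0.1, 0.2], [0.1, -0.1]]
ridge [14.08 40.94]
ridge [14.04 30.71]
ridge [14.   20.32]
ridge [13.95  9.93]
ridge [13.91  0.31]
ridge [13.87 -9.77]
ridge [ 13.82 -20.16]
ridge [ 13.78 -30.25]
ridge [ 13.74 -40.33]
fit ridge y=40.19-10k free [-10.14328011  40.7612162 ]
leaf 0.08658942839909052 [0.52903975 0.17463058] [[0.0, 0.3], [0.1, -0.4], [-0.0, 0.4], [-0.0, 0.1], [-0.0, -0.1], [0.0, -0.3]]
TCP [0.52899388 0.17426445 0.15518188] tool yaw 0.08681308410483109
leaf origin in tool y,z [-0.00097432  0.07745109 -0.36077801]
```

```bash
cat >> fit.py <<'E'
YAW=.0916;O=np.array([.57936,.18321]);RS=np.array([[np.cos(YAW),-np.sin(YAW)],[np.sin(YAW),np.cos(YAW)]])
def go(x,y,z): plan([*(O+RS@np.array([x,y])/1000),z],down(YAW,-1))
def where():
    P,Q,s=cur();print("stand frame TCP",(RS.T@(P[:2]-O)*1000).round(2),"z",P[2].round(4),"yaw",np.arctan2(Q.as_matrix()[1,1],Q.as_matrix()[0,1]).round(4),"F stand",(RS.T@s["wrist_force"][:2]).round(2),s["wrist_force"][2].round(2),"t",round(s["clock"],2))
E
python3 - <<'E'
from fit import *
where();go(-32,-.16,.07)
E
```

```text
stand frame TCP [-50.97  -4.3 ] z 0.1552 yaw 0.0868 F stand [ 0.25 -0.47] 0.08 t 5.78
shift [ 0.851  0.191 -0.044] turn [-0.003   0.0014  0.0014] deg 0.33 dist 0.87
```

>>> play_rows:
  steps:
    - [[0.25,0.19,-0.044],[-0.003,0.0014,0.0014],6]
    - [[0.5,0.19,-0.044],[-0.003,0.0014,0.0014],6]
    - [[0.75,0.19,-0.044],[-0.003,0.0014,0.0014],6]
    - [[0.85,0.19,-0.044],[-0.003,0.0014,0.0014],6]
    - [[0.85,0.19,-0.044],[-0.003,0.0014,0.0014],6]
    - [[0.85,0.19,-0.044],[-0.003,0.0014,0.0014],6]

```text
clock: 6.28
eef_pos: [0.5472, 0.179, 0.0704]
tool_rot: [-0.778, 1.57, -2.258]
wrist_force: [0.1, -0.3, -1.1]
width: 0.155
```

```bash
python3 - <<'E'
from fit import *
import pickle
st();where();go(-32,-.16,.0625)
d=get_image("wrist");pickle.dump((d,cur()[0],cur()[1].as_matrix()),open("w5.pkl","wb"));crop(d["img"],160,360,100,250,4,"pics/w5.png")
E
```

```text
t 6.28 P [0.5472 0.179  0.0704] F [ 0.12 -0.27 -1.15] M [ 0.    0.02 -0.  ] w 13.7 j [-0.19  0.66 -0.27  1.83  0.27  0.69 -2.1 ]
[[-0.001, 0.996, 0.09], [-0.001, 0.09, -0.996], [-1.0, -0.001, 0.001]]
stand frame TCP [-32.45  -1.23] z 0.0704 yaw 0.0906 F stand [ 0.09 -0.28] -1.15 t 6.28
shift [ 0.079  0.005 -0.011] turn [-0.0007  0.0005  0.0004] deg 0.08 dist 0.08
```

View pics/w5.png

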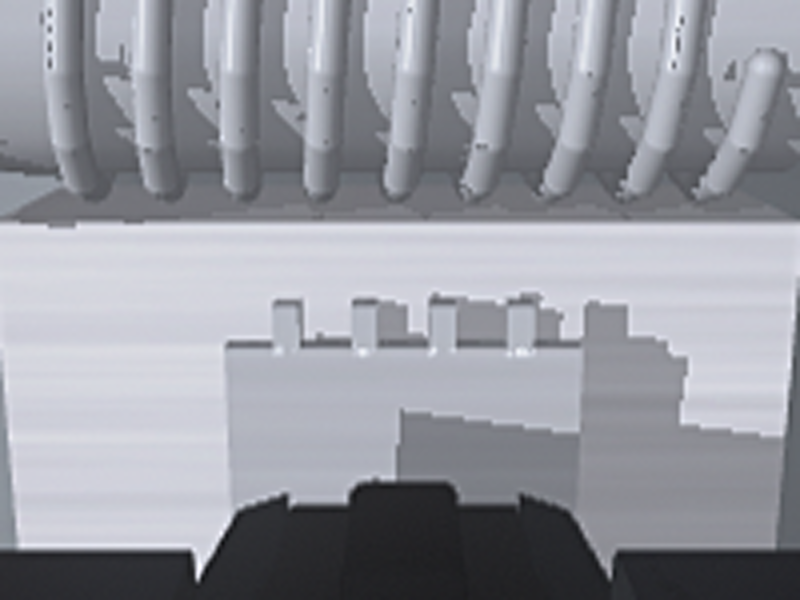

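```bash
python3 - <<'E'
from fit import *
import pickle
d,P,R=pickle.load(open("w5.pkl","rb"))
b=lambda u,v:((u+.5)/4-.5+160,(v+.5)/4-.5+100)
sf=lambda w:RS.T@(np.array(w)[:2]-O)*1000
yy=np.array([sf(cast(d,b(x,199),.055)) for x in (93,163,240,318,396,473,550,628,707)]);print(yy.round(2).tolist())
print("ridge phase",np.mean(yy[:,1]+10*np.arange(9))-40, np.polyfit(np.arange(9),yy[:,1],1))
print("ledge edge",sf(cast(d,b(3,221),.05)),sf(cast(d,b(797,221),.05)))
zt=P[2]-.0076
t=np.array([sf(cast(d,b(x,302),zt)) for x in (288,365,442,520)]);print("tips",t.round(2).tolist(),t.mean(0),"yaw",np.polyfit(t[:,1],t[:,0],1)[0])
c=[sf(cast(d,b(x,345),zt)) for x in (227,581)];print(c, "tcp",sf(P))
E
```

```text
[[13.8, 39.41], [13.79, 30.31], [13.78, 20.3], [13.77, 10.17], [13.76, 0.03], [13.75, -9.98], [13.75, -19.99], [13.74, -30.12], [13.73, -40.39]]
ridge phase -0.028844015025988767 [-10.02072476  40.05405501]
ledge edge [10.13235431 52.97975035] [ 10.04168713 -53.9297652 ]
tips [[2.02, 13.6], [2.01, 3.91], [2.01, -5.78], [2.0, -15.59]] [ 2.00967526 -0.96490075] yaw 0.000855470007812539
[array([-3.56443191, 21.48519719]), array([ -3.60307208, -23.47112878])] tcp [-31.6519798   -0.70465898]
```

>>> play_rows:
  steps:
    - [[0.04,0.005,-0.011],[0,0,0],6]
    - [[0.079,0.005,-0.011],[0,0,0],6]
    - [[0.079,0.005,-0.011],[0,0,0],6]
    - [[0.079,0.005,-0.011],[0,0,0],6]

```text
clock: 6.67
eef_pos: [0.5484, 0.1808, 0.0636]
tool_rot: [1.524, 1.569, 0.044]
wrist_force: [-0.5, 0.3, -1.9]
width: 0.158
```

```bash
python3 - <<'E'
from fit import *
where();st();go(-32,-.16,.0613)
E
```

```text
stand frame TCP [-31.07   0.44] z 0.0636 yaw 0.091 F stand [-0.48  0.35] -1.92 t 6.67
t 6.67 P [0.5484 0.1808 0.0636] F [-0.51  0.3  -1.92] M [ 0.04  0.07 -0.01] w 13.9 j [-0.2   0.67 -0.27  1.83  0.27  0.67 -2.1 ]
[[0.001, 0.996, 0.091], [0.0, 0.091, -0.996], [-1.0, 0.001, 0.0]]
shift [ 0.023 -0.009  0.006] turn [-0.0004  0.     -0.0009] deg 0.09 dist 0.03
```

>>> play_rows:
  steps:
    - [[0.012,-0.009,0.006],[0,0,0],6]
    - [[0.023,-0.009,0.006],[0,0,0],6]
    - [[0.023,-0.009,0.006],[0,0,0],6]
    - [[0.023,-0.009,0.006],[0,0,0],6]

```text
clock: 7.0
eef_pos: [0.5476, 0.1801, 0.0617]
tool_rot: [1.432, 1.569, -0.048]
wrist_force: [-0.9, -0.6, 4.5]
width: 0.152
```

```bash
python3 - <<'E'
from fit import *
where();st();go(-32,-.16,.0608)
E
```

```text
stand frame TCP [-31.9  -0.2] z 0.0617 yaw 0.0909 F stand [-0.96 -0.52] 4.5 t 7.0
t 7.0 P [0.5476 0.1801 0.0617] F [-0.9  -0.61  4.5 ] M [-0.17  0.32 -0.  ] w 13.4 j [-0.2   0.67 -0.27  1.83  0.27  0.67 -2.1 ]
[[0.002, 0.996, 0.091], [-0.0, 0.091, -0.996], [-1.0, 0.002, 0.0]]
shift [ 0.009 -0.001 -0.   ] turn [-0.0004  0.0001 -0.001 ] deg 0.1 dist 0.01
```

>>> play_rows:
  steps:
    - [[0,0.03,0],[0,0,0],6]
    - [[0,0.06,0],[0,0,0],6]
    - [[0,0.08,0],[0,0,0],6]
    - [[0,0.08,0],[0,0,0],6]
    - [[0,0.08,0],[0,0,0],6]

```text
clock: 7.42
eef_pos: [0.556, 0.1809, 0.0617]
tool_rot: [1.581, 1.569, 0.101]
wrist_force: [-0.4, -0.0, 2.6]
width: 0.161
```

```bash
python3 - <<'E'
from fit import *
import pickle
where();st();
d=get_image("wrist");pickle.dump((d,cur()[0],cur()[1].as_matrix()),open("w6.pkl","wb"));crop(d["img"],160,360,100,250,4,"pics/w6.png")
where();go(-20,-.16,.0616)
E
```

```text
stand frame TCP [-23.51  -0.12] z 0.0617 yaw 0.0908 F stand [-0.44  0.02] 2.62 t 7.42
t 7.42 P [0.556  0.1809 0.0617] F [-0.44 -0.02  2.62] M [ 0.01  0.18 -0.01] w 14.2 j [-0.19  0.68 -0.27  1.81  0.27  0.68 -2.1 ]
[[0.002, 0.996, 0.091], [0.0, 0.091, -0.996], [-1.0, 0.002, -0.0]]
stand frame TCP [-23.54  -0.15] z 0.0617 yaw 0.0909 F stand [ 0.61 -0.25] 1.62 t 7.47
shift [0.001 0.035 0.   ] turn [-0.0005  0.     -0.0014] deg 0.14 dist 0.04
```

View pics/w6.png

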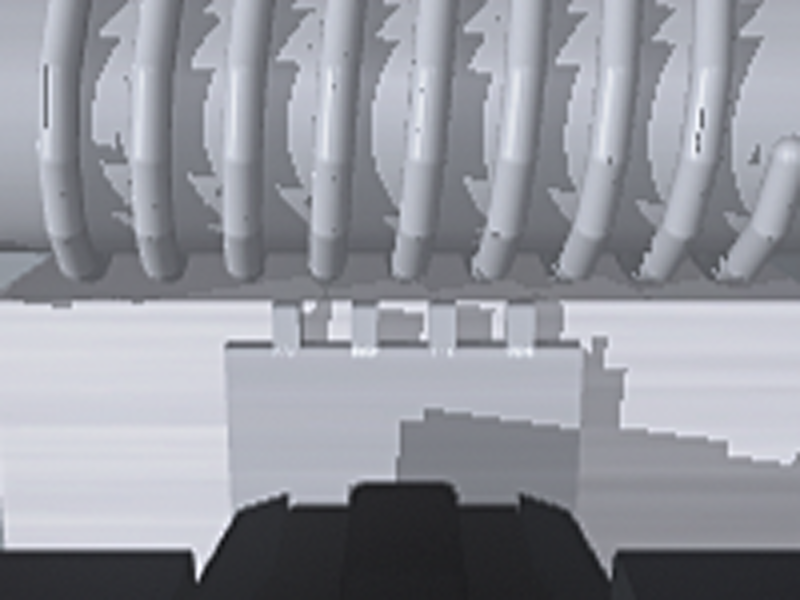

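>>> play_rows:
  steps:
    - [[0,0.015,0],[0,0,0],6]
    - [[0,0.03,0],[0,0,0],6]
    - [[0,0.04,0],[0,0,0],6]
    - [[0,0.04,0],[0,0,0],6]

```text
clock: 7.8
eef_pos: [0.5599, 0.1813, 0.0617]
tool_rot: [1.609, 1.569, 0.129]
wrist_force: [-2.6, -0.7, 2.4]
width: 0.155
```

```bash
python3 - <<'E'
from fit import *
where();go(-17,-.16,.0616)
E
```

```text
stand frame TCP [-19.59  -0.07] z 0.0617 yaw 0.0909 F stand [-2.64 -0.5 ] 2.4 t 7.8
shift [0.001 0.026 0.001] turn [-0.0004 -0.     -0.0013] deg 0.12 dist 0.03
```

>>> play_rows:
  steps:
    - [[0,0.01,0],[0,0,0],6]
    - [[0,0.02,0],[0,0,0],6]
    - [[0,0.02,0],[0,0,0],6]
    - [[0,0.02,0],[0,0,0],6]

```text
clock: 8.13
eef_pos: [0.5618, 0.1816, 0.0617]
tool_rot: [1.619, 1.569, 0.139]
wrist_force: [-4.3, 0.4, 3.7]
width: 0.161
```

```bash
python3 - <<'E'
from fit import *
where();go(-17,-.16,.0616)
E
```

```text
stand frame TCP [-17.66  -0.02] z 0.0617 yaw 0.0909 F stand [-4.27  0.77] 3.72 t 8.13
shift [0.001 0.007 0.001] turn [-0.0004 -0.0001 -0.0012] deg 0.12 dist 0.01
```

>>> play_rows:
  steps:
    - [[0,0.005,0],[0,0,0],6]
    - [[0,0.01,0],[0,0,0],6]
    - [[0,0.01,0],[0,0,0],6]
    - [[0,0.01,0],[0,0,0],6]

```text
clock: 8.47
eef_pos: [0.5625, 0.1817, 0.0617]
tool_rot: [1.578, 1.569, 0.098]
wrist_force: [-3.4, -0.3, 4.7]
width: 0.158
```

```bash
python3 - <<'E'
from fit import *
import pickle
where()
d=get_image("wrist");pickle.dump((d,cur()[0],cur()[1].as_matrix()),open("w7.pkl","wb"));crop(d["img"],160,360,100,250,4,"pics/w7.png")
where();go(-17,-.16,.0616)
E
```

```text
stand frame TCP [-16.9  -0. ] z 0.0617 yaw 0.091 F stand [-3.47 -0.03] 4.73 t 8.47
stand frame TCP [-16.93  -0.07] z 0.0617 yaw 0.091 F stand [-4.24  0.2 ] 5.58 t 8.52
shift [ 0.001 -0.001  0.001] turn [-0.0004  0.     -0.0009] deg 0.09 dist 0.0
```

View pics/w7.png

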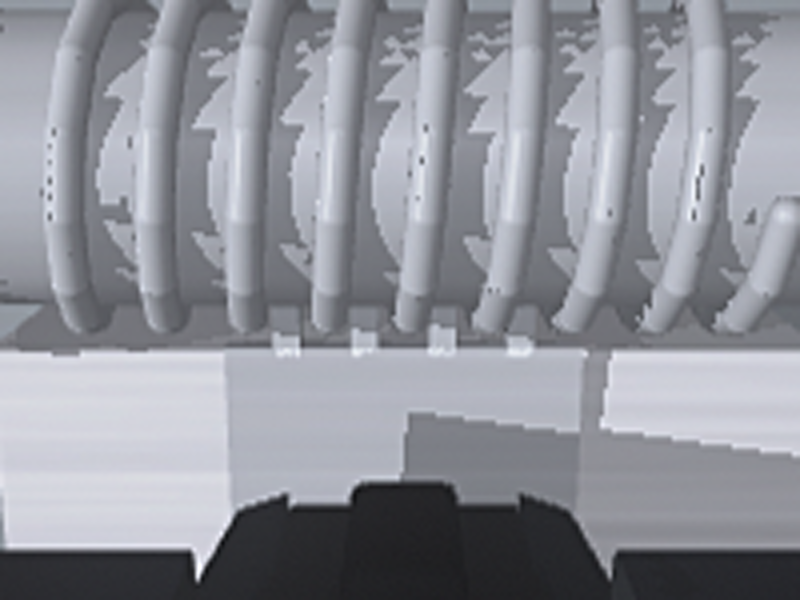

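All four teeth are between ridges: teeth at x=287, 365, 442 and 520, ridges at 247, 326, 407, 487 and 567. I'll keep pressing gently until the force rises.

>>> play_rows:
  steps:
    - [[0,0.004,0],[0,0,0],6]
    - [[0,0.008,0],[0,0,0],6]
    - [[0,0.008,0],[0,0,0],6]
    - [[0,0.008,0],[0,0,0],6]

```text
clock: 8.85
eef_pos: [0.5626, 0.1817, 0.0617]
tool_rot: [0.641, 1.57, -0.839]
wrist_force: [-5.5, -1.2, 6.3]
width: 0.156
```

```bash
python3 - <<'E'
from fit import *
where()
E
```

```text
stand frame TCP [-16.79  -0.02] z 0.0617 yaw 0.0911 F stand [-5.57 -0.67] 6.28 t 8.85
```

>>> play_rows:
  steps:
    - [[0,0.008,0],[0,0,0],6]
    - [[0,0.015,0],[0,0,0],6]
    - [[0,0.015,0],[0,0,0],6]
    - [[0,0.015,0],[0,0,0],6]

```text
clock: 9.18
eef_pos: [0.5627, 0.1817, 0.0617]
tool_rot: [-1.217, 1.568, -2.697]
wrist_force: [-8.7, -0.7, 10.0]
width: 0.154
```

```bash
python3 - <<'E'
from fit import *
where();st()
E
```

```text
stand frame TCP [-1.676e+01 -1.000e-02] z 0.0617 yaw 0.0913 F stand [-8.68  0.14] 10.03 t 9.18
t 9.18 P [0.5627 0.1817 0.0617] F [-8.65 -0.65 10.03] M [-0.15  1.68  0.01] w 13.6 j [-0.19  0.69 -0.27  1.79  0.27  0.7  -2.09]
[[-0.003, 0.996, 0.091], [-0.001, 0.091, -0.996], [-1.0, -0.003, 0.001]]
```

>>> play_rows:
  steps:
    - [[0,0,0],[0,0,0],6]
    - [[0,0,0],[0,0,0],6]
    - [[0,0,0],[0,0,0],6]

```text
clock: 9.43
eef_pos: [0.5626, 0.1817, 0.0617]
tool_rot: [-1.221, 1.568, -2.7]
wrist_force: [-3.9, -0.3, 4.5]
width: 0.158
```

```bash
python3 - <<'E'
from fit import *
where();st()
E
```

```text
stand frame TCP [-1.68e+01  1.00e-02] z 0.0617 yaw 0.0913 F stand [-3.88  0.09] 4.46 t 9.43
t 9.43 P [0.5626 0.1817 0.0617] F [-3.87 -0.27  4.46] M [-0.07  0.78 -0.06] w 13.9 j [-0.19  0.69 -0.27  1.79  0.27  0.7  -2.09]
[[-0.003, 0.996, 0.091], [-0.001, 0.091, -0.996], [-1.0, -0.003, 0.001]]
```

Light preload remains, so I can open now.

>>> play_rows:
  steps:
    - [[0,0,0],[0,0,0],16]
    - [[0,0,0],[0,0,0],20]
    - [[0,0,0],[0,0,0],30]
    - [[0,0,0],[0,0,0],40]
    - [[0,0,0],[0,0,0],40]

```text
clock: 9.85
eef_pos: [0.5629, 0.1816, 0.0616]
tool_rot: [-1.173, 1.568, -2.653]
wrist_force: [-0.5, 0.3, -0.7]
width: 0.429
```

```bash
python3 - <<'E'
from fit import *
import pickle
where();st()
d=get_image("wrist");pickle.dump((d,cur()[0],cur()[1].as_matrix()),open("w8.pkl","wb"));crop(d["img"],110,410,100,300,2.6,"pics/w8.png")
E
```

```text
stand frame TCP [-16.51  -0.11] z 0.0616 yaw 0.0911 F stand [-0.44  0.3 ] -0.75 t 9.85
t 9.85 P [0.5629 0.1816 0.0616] F [-0.47  0.26 -0.75] M [0.02 0.05 0.04] w 37.8 j [-0.19  0.69 -0.27  1.79  0.27  0.7  -2.09]
[[-0.002, 0.996, 0.091], [-0.001, 0.091, -0.996], [-1.0, -0.002, 0.001]]
```

View pics/w8.png

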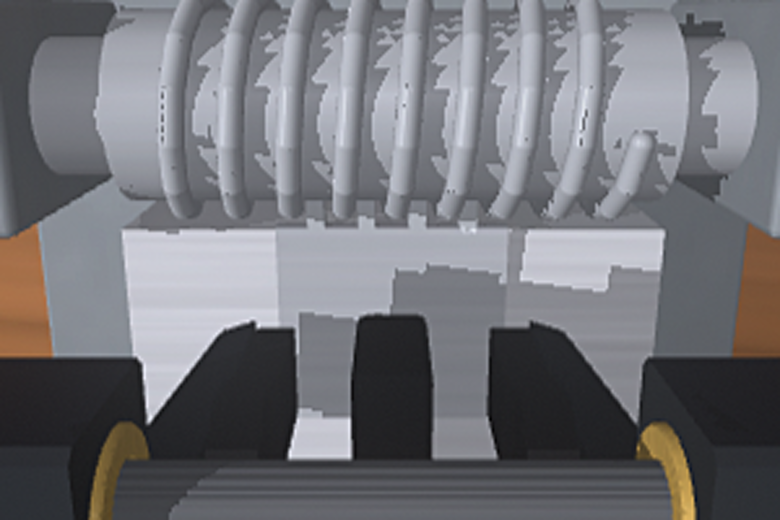

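>>> play_rows:
  steps:
    - [[-0.1,0,0],[0,0,0],44]
    - [[-0.3,0,0],[0,0,0],44]
    - [[-0.6,0,0],[0,0,0],44]
    - [[-0.9,0,0],[0,0,0],44]
    - [[-1,0,0],[0,0,0],44]
    - [[-1,0,0],[0,0,0],44]

```text
clock: 10.4
eef_pos: [0.5652, 0.1825, 0.1652]
tool_rot: [1.708, 1.567, 0.228]
wrist_force: [-0.0, 0.9, 0.9]
width: 0.499
```

>>> play_rows:
  steps:
    - [[0,-0.3,0],[0,0,0],44]
    - [[0,-0.3,0],[0,0,0],44]
    - [[0,-0.3,0],[0,0,0],44]
    - [[0,-0.3,0],[0,0,0],44]

```text
clock: 10.73
eef_pos: [0.5352, 0.1796, 0.1643]
tool_rot: [1.625, 1.568, 0.145]
wrist_force: [-0.2, -0.4, 1.4]
width: 0.497
```

```bash
python3 - <<'E'
from fit import *
import pickle
where()
d=get_image("wrist");s=get_image("side");c=get_image("scene");pickle.dump((d,s,c),open("w9.pkl","wb"));crop(d["img"],160,360,40,190,4,"pics/w9.png")
crop(s["img"],160,250,215,310,6,"pics/s9.png");crop(c["img"],0,512,0,384,1.5,"pics/c9.png")
E
```

```text
stand frame TCP [-44.3    0.44] z 0.1643 yaw 0.091 F stand [-0.21 -0.36] 1.36 t 10.73
```

View pics/w9.png

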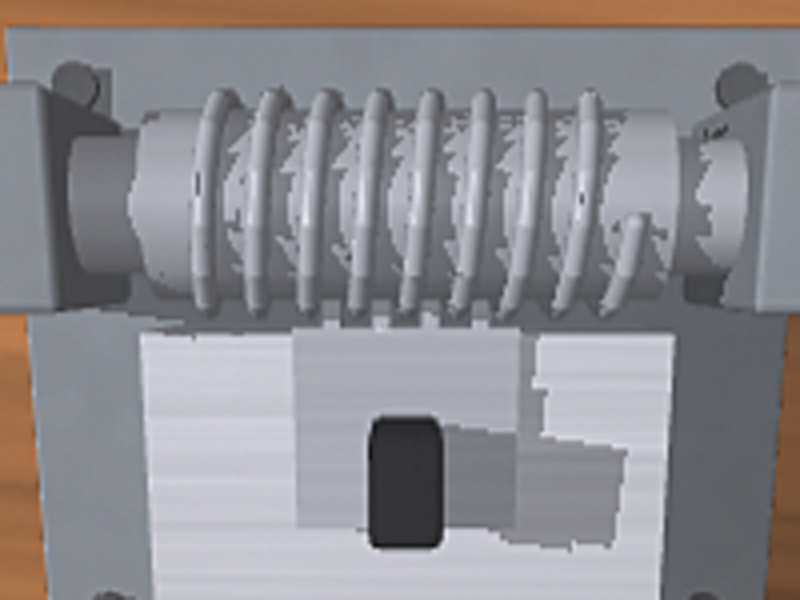

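View pics/s9.png

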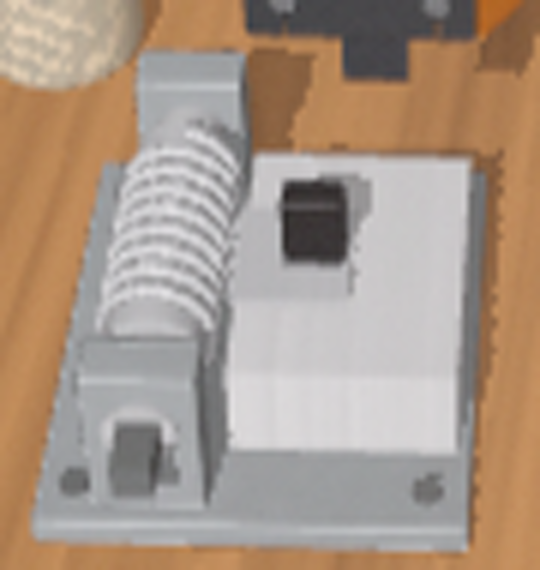

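View pics/c9.png

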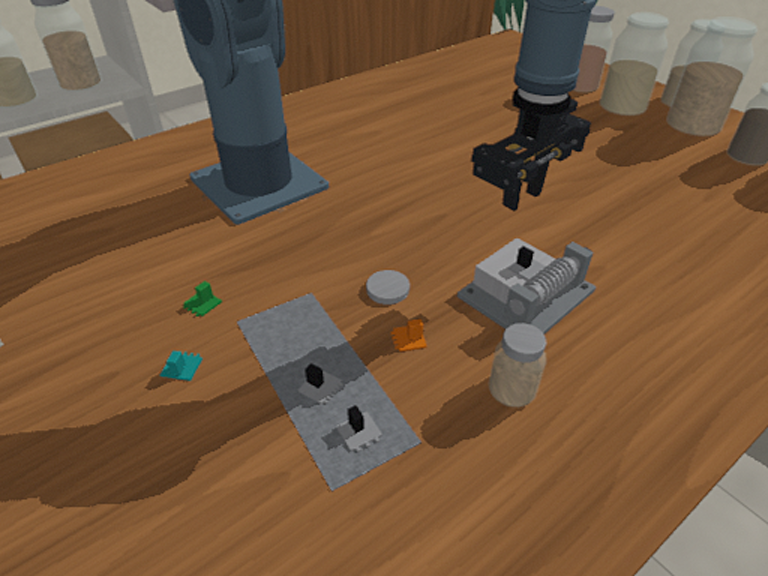

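```bash
python3 - <<'E'
from fit import *
import pickle
d,s,c=pickle.load(open("w9.pkl","rb"))
b=lambda u,v:((u+.5)/4-.5+160,(v+.5)/4-.5+40)
sf=lambda w:RS.T@(np.array(w)[:2]-O)*1000
W=[cast(d,b(*p),.054)[:2] for p in [(294,330),(520,331),(298,528),(516,529)]]
y,o,R,res=rigid([[28.5,23],[28.5,-23],[-13,23],[-13,-23]],W)
print("yaw err deg",np.degrees(y-YAW),"leaf in stand",sf(o),res)
print("ridges",[sf(cast(d,b(x,315),.053)).round(1).tolist() for x in (208,257,307,356,408,459,508,560,610)])
print("teeth",[sf(cast(d,b(x,322),.054)).round(1).tolist() for x in (331,381,430,480)])
print(monitor.sense()["clock"],monitor.sense()["wrist_force"])
E
```

```text
yaw err deg -0.14278747968074534 leaf in stand [-17.35536895   0.07040181] [[0.3, 0.1], [0.4, -0.2], [-0.4, 0.1], [-0.3, 0.0]]
ridges [[13.8, 40.3], [13.8, 30.4], [13.8, 20.3], [13.8, 10.4], [13.8, -0.1], [13.8, -10.5], [13.8, -20.4], [13.8, -30.9], [13.8, -41.0]]
teeth [[12.5, 15.4], [12.5, 5.3], [12.5, -4.6], [12.5, -14.7]]
10.8833 [ 0.15661096  0.45226466 -0.3080511 ]
```

```bash
python3 - <<'E'
from fit import *
import pickle
d,s,c=pickle.load(open("w9.pkl","rb"))
g=cv2.cvtColor(d["img"],cv2.COLOR_RGB2GRAY).astype(int)
for col in (235,237,242,255,267,281): print(col,"front",list(zip(range(114,128),g[114:128,col])))
for col in (238,245,288): print(col,"back",list(zip(range(166,178),g[166:178,col])))
sf=lambda w:RS.T@(np.array(w)[:2]-O)*1000
for v in (118,119,120,121,122,123,124): print(v,"z.054",sf(cast(d,(262,v),.054))[0].round(2),"z.05",sf(cast(d,(262,v),.05))[0].round(2))
for v in (170,171,172,173,174): print(v,sf(cast(d,(245,v),.054))[0].round(2),sf(cast(d,(245,v),.05))[0].round(2))
im=d["img"][108:132,225:300,::-1];cv2.imwrite("pics/w9z.png",cv2.resize(im,None,fx=10,fy=10,interpolation=cv2.INTER_NEAREST))
E
```

```text
235 front [(114, np.int64(164)), (115, np.int64(164)), (116, np.int64(163)), (117, np.int64(139)), (118, np.int64(94)), (119, np.int64(104)), (120, np.int64(102)), (121, np.int64(112)), (122, np.int64(170)), (123, np.int64(180)), (124, np.int64(173)), (125, np.int64(171)), (126, np.int64(170)), (127, np.int64(170))]
237 front [(114, np.int64(112)), (115, np.int64(113)), (116, np.int64(118)), (117, np.int64(90)), (118, np.int64(79)), (119, np.int64(84)), (120, np.int64(97)), (121, np.int64(113)), (122, np.int64(170)), (123, np.int64(179)), (124, np.int64(173)), (125, np.int64(172)), (126, np.int64(171)), (127, np.int64(171))]
242 front [(114, np.int64(91)), (115, np.int64(124)), (116, np.int64(130)), (117, np.int64(128)), (118, np.int64(126)), (119, np.int64(120)), (120, np.int64(171)), (121, np.int64(180)), (122, np.int64(176)), (123, np.int64(176)), (124, np.int64(173)), (125, np.int64(172)), (126, np.int64(171)), (127, np.int64(172))]
255 front [(114, np.int64(89)), (115, np.int64(123)), (116, np.int64(130)), (117, np.int64(127)), (118, np.int64(122)), (119, np.int64(172)), (120, n
[... 1196 characters left out ...]
), (171, np.int64(171)), (172, np.int64(192)), (173, np.int64(199)), (174, np.int64(202)), (175, np.int64(203)), (176, np.int64(203)), (177, np.int64(200))]
288 back [(166, np.int64(121)), (167, np.int64(125)), (168, np.int64(128)), (169, np.int64(128)), (170, np.int64(128)), (171, np.int64(126)), (172, np.int64(136)), (173, np.int64(140)), (174, np.int64(142)), (175, np.int64(134)), (176, np.int64(191)), (177, np.int64(202))]
118 z.054 14.16 z.05 14.0
119 z.054 13.37 z.05 13.2
120 z.054 12.58 z.05 12.4
121 z.054 11.79 z.05 11.6
122 z.054 11.0 z.05 10.8
123 z.054 10.21 z.05 9.99
124 z.054 9.42 z.05 9.19
170 -28.51 -29.33
171 -29.37 -30.21
172 -30.23 -31.08
173 -31.09 -31.95
174 -31.95 -32.83
```

View pics/w9z.png

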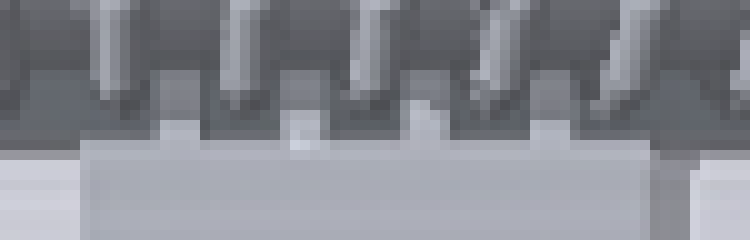

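```bash
python3 -c "
from station import sign_off
print(sign_off())"
```

```text
the job is handed in; nothing more can be done
None
```

I took the black-gripped leaf with four teeth at 10 mm pitch, laid it flat on the ledge and pressed it home near the middle of the screw thread. I then let go, backed the arm clear and handed the job in at about 11 s of the 61 s allowed.

- **Pressing home:** it came to a firm stop at stand x ≈ -16.8 mm, where about 9 N no longer moved it.
- **Seating:** in the last close picture all four teeth sit between ridges, at y = +15.4, +5.3, -4.6 and -14.7 mm. The ridges nearest them are at about ±10 and 0 mm, and the tips are at about x = 17 mm, which is the screw's core.
- **Squareness:** the leaf is about 0.1° off square and centred at y ≈ 0.1 mm.
- **One disagreement:** a first corner fit put the leaf at x = -17.4 mm. Reading the edges pixel by pixel gave -17.0 mm both front and back, which agrees with full seating.
- **Other objects:** by eye, the other leaves, jar, lid and look-alikes are where they were in the first scene picture; I did not re-measure them.

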